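# Sort needle capsules and a square case into their boxes

## Robot

A 6-joint arm with a two-finger parallel gripper is mounted at the origin on a cart in front of the work surface, level with it; the furniture and walls round the work are solid. World frame = base frame: x ahead of the robot, y to its left, z up, the work surface at z = 0. Lengths are in m, angles in rad, forces in N, time in s.
With the tool pointing down it reaches from about 0.35 to 0.775 m from the base axis. Payload 5.5 kg.
Tool frame: the origin (TCP) lies midway between the tips of the shut fingers; the grasp point (between the pads) lies 19 mm behind it; z points along the fingers, y is the line along which they close (so a half turn about z gives the same grasp; the last joint's range is limited). The gripper opens to 85 mm and grips with 20 to 120 N. Pads are 22 mm wide; open, the fingers measure 114 mm over their backs; the gripper's body (76 mm by 85 mm) begins 54 mm behind the grasp point. The pads swing forward as they close: fully open they stand 13 mm farther back than shut.
Start: joints at [1.14, 0.313, 0.046, 1.304, 0, 1.431], TCP at [0.165, 0.551, 0.231] pointing down, gripper open.
Joint ranges: [-2.76, 2.76], [-0.86, 1.69], [-1.03, 1.26], [-2.2, 2.34], [-1.47, 1.5], [-3.14, 3.14]. Speed limits (rad/s): [2.57, 2.57, 3.14, 3.14, 3.14, 3.14].

## Interface

Orientations are given as a unit quaternion [w, x, y, z].
In Python, from workcell import telemetry, imaging, env gives the robot as it stands. The module is installed in compiled form; this text tells all that it offers.
- The arm moves only by the tool step_arm, never from a script. Its argument "moves" is a list of rows, each a list of 3 entries, a list of its own where there are three numbers: the shift along the tool's x, y, z in mm, then the turn, a rotation vector about the tool's x, y, z in rad, then the finger opening in mm, from 0 to 85.4. A call has 1 to 8 rows; each row is the pose to reach, as a shift and turn from the pose commanded when the call began, along the tool's axes at that moment; what a row does not reach only later rows make up. A row lasts 1/12 s, in which the tool goes at most 41.7 mm and 7.16 degrees, less where a joint would pass 70% of its speed; a pose out of reach is approached as far as the arm can. A call with a gripper value outside its range is refused whole. The fingers move at their own pace and stop on an object; "grip_force" is the grip in N (left out, the last holds). Time passes only in rows, so rows that repeat a pose let the fingers close. It gives the time, the measured TCP pose, the force, the opening and the grip force at its end, in the units of the state.
- telemetry.get_state(): the state, without advancing time (a new reading comes with each control period).
- imaging.read_camera(name): name is "scene" or "side" or "wrist"; returns the picture (480x640x3 uint8, red, green, blue); there is no depth.
- imaging.camera_params(name): a dict with "camera_matrix" (3x3 intrinsics, pixels), "D" ([k1, k2, p1, p2, k3] as OpenCV has them; the pictures are not rectified), "pose" (4x4, takes a point from camera to world coordinates). Camera axes: x right, y up, looking along -z (the intrinsics and any distortion apply to the point x, -y, -z); pixel columns grow to the right and rows downward; lengths in m; the calibration is good to about 2 mm. A picture is of the moment at which its call begins: read the wrist's pose just before it. camera_params takes no time and is no camera call; for the wrist camera it gives the pose at the moment of the call.
- env.hand_in(): hands the job in; it is judged then, once.
The state is a dict: "clock": time; "joint_pos": joint angles; "qvel": joint speeds; "tau": joint torques, N m; "tcp_pos": TCP position; "orientation": TCP orientation; "wrist_force": force on the tool from outside, world axes, zero at the start; "ft_torque": the same for the moment, N m; "finger_gap": finger opening in m; "grip_force": force on a finger pad.
Only numpy, scipy, OpenCV 4.12 (cv2) and the standard library are available. Lean on these libraries where they do the work, as an engineer would, in place of code of your own. Each camera call takes 0.05 s, during which the arm holds its last target. There are 200 camera calls.

## Task

Clear the grooved wooden rest: the two round needle capsules belong in the long grey box, one in each of its two places, and the square metal case belongs in the short grey box. Each must lie crosswise on the box floor between its rubber chocks; lower them in without dropping them (the grooves let you take them only by their ends, and the boxes are too narrow for that grip, so put each down and take it again across its sides). Leave the steel cone, the loupe and the loose amber stone where they are.

Things in the scene. Friction and masses are not known exactly. Their poses are not given: they have to be found in the camera images.
- grooved_rest: fixed wooden block 51 x 91 x 35 mm, three open-ended grooves along its x at y = -28, 0, +28 mm, in varying order of parts. Groove floor 14 mm above the table, width 21 mm, walls 4 mm higher than the parts, which stick out 4 mm at both ends: grip them lengthwise (59 mm). The table on its near side, round x = 0.44, y = 0, is bare (150 mm square), to put parts down. Origin: centre of the underside
- long_box: fixed deep grey box, outside 140 (own x) x 82 (own y) x 44 mm, walls and floor 5 mm, inside 130 x 72 mm, with two places for a capsule. Origin: centre of the underside, z up. The inside is too narrow along y for fingers at the ends of a 59 mm part.
- long_box_rest0 (a point): first place in the long box, on the inner floor (5 mm above the table), 27 mm from the box centre toward its -x end. The part's length lies along the box's y. Four black rubber chocks, about 4.5 mm high, 13 mm long against the long walls, leave a 27 mm wide berth (13.5 mm each side of this point along x) and the middle 46 mm of the width free for fingers.
- long_box_rest1 (a point): second place in the long box, the same, 27 mm toward its +x end
- short_box: fixed deep grey box, outside 86 (own x) x 82 (own y) x 44 mm, walls and floor 5 mm, inside 76 x 72 mm, with one place. Origin: centre of the underside, z up.
- short_box_rest0 (a point): the one place in the short box: centre of its inner floor, 5 mm above the table, with the same chocks and the same crosswise direction (the box's y)
- capsule_a_mid (a point): round needle capsule, pale ends with a dark middle band, a cylinder 59 mm long and 17 mm in diameter, about 45 g, lying in one of the three grooves of grooved_rest. This point is the middle of the cylinder; its y axis runs along the cylinder (x and z turn as it rolls). It can roll on a flat surface.
- capsule_b_mid (a point): round needle capsule, pale ends with a dark middle band, a cylinder 59 mm long and 17 mm in diameter, about 45 g, lying in one of the three grooves of grooved_rest. This point is the middle of the cylinder; its y axis runs along the cylinder (x and z turn as it rolls). It can roll on a flat surface.
- square_case_mid (a point): plain aluminium square case with two thin dark seams, 17 x 59 x 17 mm, about 50 g, lying in one of the three grooves of grooved_rest. This point is its middle; its y axis runs along its 59 mm length.
- cone: bystander: turned steel cone on a drum, 49 mm in diameter, 76 mm high, standing loose; origin at its underside
- small_loupe: bystander: small folded loupe, 29 x 39 x 16 mm, loose on the table; origin at its underside
- amber_stone: bystander: loose amber stone, 36 x 66 x 16 mm, on the table; origin at its underside

How it is judged:
At the end, for the whole second after the job is handed in: The capsules lie still on the floor of the long box, one in each place, and the square case in the short box: middle within 7 mm of the place along the box and 8 mm across it, 6 to 10.5 mm above the inner floor (not up on a chock), length within 0.15 rad of crosswise, under 0.02 m/s (((x of capsule_a_mid in the frame of long_box_rest0 between -0.007 and 0.007 m and y of capsule_a_mid in the frame of long_box_rest0 between -0.008 and 0.008 m and z of capsule_a_mid in the frame of long_box_rest0 between 0.006 and 0.0105 m) or (x of capsule_a_mid in the frame of long_box_rest1 between -0.007 and 0.007 m and y of capsule_a_mid in the frame of long_box_rest1 between -0.008 and 0.008 m and z of capsule_a_mid in the frame of long_box_rest1 between 0.006 and 0.0105 m)) and angle between the y axis of each of capsule_a_mid, capsule_b_mid and the y axis of long_box, either way round below 0.15 rad and linear speed of each of capsule_a, capsule_b, square_case below 0.02 m/s and ((x of capsule_b_mid in the frame of long_box_rest0 between -0.007 and 0.007 m and y of capsule_b_mid in the frame of long_box_rest0 between -0.008 and 0.008 m and z of capsule_b_mid in the frame of long_box_rest0 between 0.006 and 0.0105 m) or (x of capsule_b_mid in the frame of long_box_rest1 between -0.007 and 0.007 m and y of capsule_b_mid in the frame of long_box_rest1 between -0.008 and 0.008 m and z of capsule_b_mid in the frame of long_box_rest1 between 0.006 and 0.0105 m)) and x of square_case_mid in the frame of short_box_rest0 between -0.007 and 0.007 m and y of square_case_mid in the frame of short_box_rest0 between -0.008 and 0.008 m and z of square_case_mid in the frame of short_box_rest0 between 0.006 and 0.0105 m and angle between the y axis of square_case_mid and the y axis of short_box, either way round below 0.15 rad); the robot touches nothing.
It fails at once if a capsule or the case is dropped into a box (moves faster than 0.55 m/s inside it: a fall of about 15 mm) ((x of capsule_a_mid in the frame of long_box between -0.07 and 0.07 m and y of capsule_a_mid in the frame of long_box between -0.041 and 0.041 m and z of capsule_a_mid in the frame of long_box between 0 and 0.045 m and linear speed of capsule_a above 0.55 m/s) or (x of capsule_a_mid in the frame of short_box between -0.043 and 0.043 m and y of capsule_a_mid in the frame of short_box between -0.041 and 0.041 m and z of capsule_a_mid in the frame of short_box between 0 and 0.045 m and linear speed of capsule_a above 0.55 m/s) or (x of capsule_b_mid in the frame of long_box between -0.07 and 0.07 m and y of capsule_b_mid in the frame of long_box between -0.041 and 0.041 m and z of capsule_b_mid in the frame of long_box between 0 and 0.045 m and linear speed of capsule_b above 0.55 m/s) or (x of capsule_b_mid in the frame of short_box between -0.043 and 0.043 m and y of capsule_b_mid in the frame of short_box between -0.041 and 0.041 m and z of capsule_b_mid in the frame of short_box between 0 and 0.045 m and linear speed of capsule_b above 0.55 m/s) or (x of square_case_mid in the frame of long_box between -0.07 and 0.07 m and y of square_case_mid in the frame of long_box between -0.041 and 0.041 m and z of square_case_mid in the frame of long_box between 0 and 0.045 m and linear speed of square_case above 0.55 m/s) or (x of square_case_mid in the frame of short_box between -0.043 and 0.043 m and y of square_case_mid in the frame of short_box between -0.041 and 0.041 m and z of square_case_mid in the frame of short_box between 0 and 0.045 m and linear speed of square_case above 0.55 m/s)).
It fails at once if the steel cone, the loupe or the amber stone is pushed more than 20 mm from its place (distance of any of cone, small_loupe, amber_stone from where it was at the start of the episode above 0.02 m).
It also fails if it takes over 72 s, if anything falls off the work surface, if the arm or the gripper's body presses on something with over 40 N, if the wrist force passes 120 N, or if a joint passes its speed limit or range.

## Working session

There is one attempt and no reset: what is moved stays moved. The work goes in short steps, Python scripts to look and compute and a tool call to move; the robot and the scene stay as the last step left them, time stands still between calls to the robot, and variables do not carry over. Pictures are saved under pics/ and viewed, at most 10 in all, crops included, and the job is handed in when it is done.

Besides the shell and the picture viewer there is one more tool, called by a JSON object that holds its "name" and its "arguments", one argument or row to a line. step_arm: Moves the arm, as the interface text tells. Its arguments: {"type":"object","properties":{"moves":{"type":"array"},"grip_force":{"type":"number"}},"required":["moves"]}

```bash
mkdir -p pics; cat > h.py <<'E'
import numpy as np, cv2
from scipy.spatial.transform import Rotation as R
from workcell import telemetry, imaging, env
def ray(cam,px,P=None):
    P=P or imaging.camera_params(cam)
    K=np.array(P["camera_matrix"]);D=np.array(P["D"],float);T=np.array(P["pose"])
    u=cv2.undistortPoints(np.array(px,float).reshape(-1,1,2),K,D).reshape(-1,2)
    d=np.c_[u[:,0],-u[:,1],-np.ones(len(u))]@T[:3,:3].T
    return T[:3,3],d
def onz(cam,px,z,P=None):
    o,d=ray(cam,px,P); return o+d*((z-o[2])/d[:,2])[:,None]
def proj(cam,X,P=None):
    P=P or imaging.camera_params(cam)
    K=np.array(P["camera_matrix"]);D=np.array(P["D"],float);T=np.array(P["pose"])
    c=(np.array(X,float).reshape(-1,3)-T[:3,3])@T[:3,:3]
    c=c*[1,-1,-1]
    return cv2.projectPoints(c,np.zeros(3),np.zeros(3),K,D)[0].reshape(-1,2)
def snap(cam,name):
    P=imaging.camera_params(cam); im=imaging.read_camera(cam)
    cv2.imwrite(f"pics/{name}.png",im[:,:,::-1]); return im,P
def st():
    s=telemetry.get_state(); q=s["orientation"]
    print("t",round(s["clock"],2),"tcp",np.round(s["tcp_pos"],4),"gap",round(s["finger_gap"],4))
    M=R.from_quat([q[1],q[2],q[3],q[0]]).as_matrix(); print(np.round(M,3)); return s,M
E
python3 - <<'E'
from h import *
st()
for c in ("scene","side"):
    im,P=snap(c,c+"0"); print(c,np.round(P["pose"],3))
E
```

```text
t 0.0 tcp [0.1646 0.5504 0.2304] gap 0.0859
[[-0.958  0.287 -0.001]
 [ 0.287  0.958 -0.002]
 [ 0.    -0.002 -1.   ]]
scene [[ 0.779  0.451 -0.435  0.164]
 [-0.627  0.574 -0.527 -0.442]
 [ 0.012  0.684  0.73   0.666]
 [ 0.     0.     0.     1.   ]]
side [[-0.976  0.159 -0.151  0.393]
 [-0.219 -0.656  0.723  0.712]
 [ 0.016  0.738  0.674  0.706]
 [ 0.     0.     0.     1.   ]]
```

View pics/scene0.png

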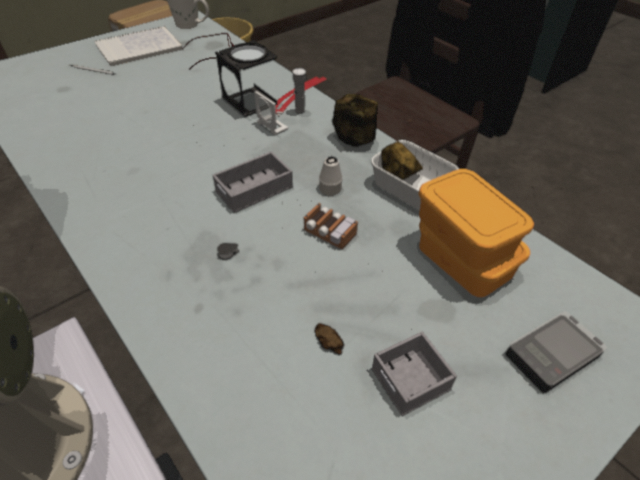

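View pics/side0.png

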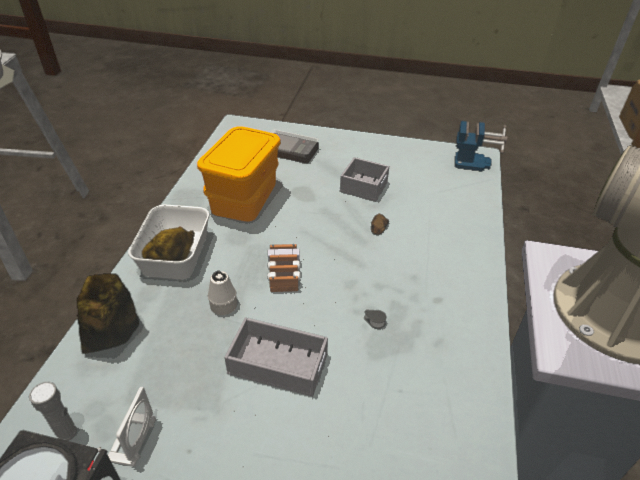

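The scene view shows the long box near (253,182), the rest at (331,226), the short box at (414,372), the stone at (329,338), the loupe at (228,250) and the cone at (331,175). The side view agrees, with the boxes at (277,356) and (365,180) and the rest at (284,268). Next I'll work out positions from both views.

```bash
python3 - <<'E'
from h import *
P=imaging.camera_params("wrist"); print(np.round(P["pose"],3),np.round(P["camera_matrix"],0),P["D"])
print("long sc",onz("scene",[[214,181],[268,155],[293,172],[237,200]],.044).round(3))
print("long sd",onz("side",[[247,320],[328,353],[318,385],[227,357]],.044).round(3))
print("short sc",onz("scene",[[373,364],[423,335],[455,374],[405,404]],.044).round(3))
print("short sd",onz("side",[[362,159],[389,167],[381,190],[341,180]],.044).round(3))
print("rest sc",onz("scene",[[331,222]],.03).round(3),"sd",onz("side",[[284,264]],.03).round(3))
print("grooves sc (near ends)",onz("scene",[[310,224],[323,232],[336,241],[325,210],[338,217],[348,222]],.022).round(3))
for n,a,b in(("cone",(331,190),(222,303)),("loupe",(228,252),(376,320)),("stone",(329,341),(379,226))):
  print(n,onz("scene",[a],0).round(3),onz("side",[b],0).round(3))
a=cv2.imread("pics/scene0.png");b=cv2.imread("pics/side0.png")
def c(i,x,y,w,h): return cv2.resize(i[y:y+h,x:x+w],(400,300),interpolation=cv2.INTER_CUBIC)
cv2.imwrite("pics/m1.png",np.vstack([np.hstack([c(a,205,145,100,75),c(a,290,190,80,60)]),np.hstack([c(a,360,325,108,81),c(b,215,310,124,93)])]))
E
```

```text
[[ 0.288 -0.906 -0.311  0.085]
 [ 0.958  0.271  0.096  0.574]
 [-0.002 -0.326  0.945  0.375]
 [ 0.     0.     0.     1.   ]] [[400.   0. 318.]
 [  0. 400. 242.]
 [  0.   0.   1.]] [-0.09255267  0.          0.          0.          0.        ]
long sc [[0.476 0.264 0.044]
 [0.609 0.268 0.044]
 [0.616 0.191 0.044]
 [0.482 0.189 0.044]]
long sd [[0.614 0.205 0.044]
 [0.474 0.237 0.044]
 [0.477 0.295 0.044]
 [0.621 0.279 0.044]]
short sc [[ 0.447 -0.225  0.044]
 [ 0.538 -0.236  0.044]
 [ 0.526 -0.307  0.044]
 [ 0.44  -0.294  0.044]]
short sd [[ 0.509 -0.301  0.044]
 [ 0.445 -0.284  0.044]
 [ 0.451 -0.195  0.044]
 [ 0.54  -0.21   0.044]]
rest sc [[0.594 0.043 0.03 ]] sd [[0.595 0.054 0.03 ]]
grooves sc (near ends) [[0.565 0.07  0.022]
 [0.571 0.038 0.022]
 [0.575 0.006 0.022]
 [0.611 0.082 0.022]
 [0.618 0.052 0.022]
 [0.624 0.03  0.022]]
cone [[0.675 0.139 0.   ]] [[0.684 0.145 0.   ]]
loupe [[0.415 0.123 0.   ]] [[0.413 0.12  0.   ]]
stone [[ 0.44  -0.137  0.   ]] [[ 0.442 -0.13   0.   ]]
```

View pics/m1.png

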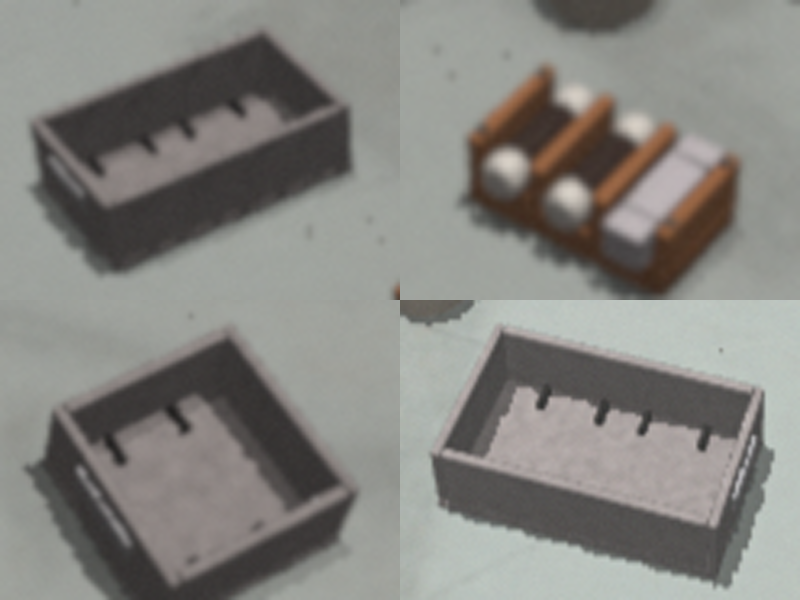

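The case sits in the −y groove, with the capsules in the middle and +y grooves. The rest is turned about 15°. I'll go above the long box for a closer look.

{"name": "step_arm", "arguments": {
  "moves": [
    [[-280,-122,0],[0,0,0.9],85],
    [[-280,-122,0],[0,0,0.9],85],
    [[-280,-122,0],[0,0,0.9],85],
    [[-280,-122,0],[0,0,0.9],85],
    [[-280,-122,0],[0,0,0.9],85],
    [[-280,-122,0],[0,0,0.9],85],
    [[-280,-122,0],[0,0,0.9],85],
    [[-280,-122,0],[0,0,0.9],85]
  ]
}}

```text
clock: 0.77
tcp_pos: [0.4016, 0.3504, 0.2308]
orientation: [0.001, 0.565, 0.825, -0.0]
wrist_force: [0.3, -0.0, -0.5]
finger_gap: 0.0851
grip_force: 0.0
```

```bash
cat >> h.py <<'E'
def go(x,y,z,yaw,M=None,s=None):
    """shift (mm) and turn to reach tcp x,y,z with tool y at yaw (deg), pointing down"""
    s=s or telemetry.get_state(); q=s["orientation"]
    M=R.from_quat([q[1],q[2],q[3],q[0]]).as_matrix()
    c,n=np.cos(np.radians(yaw)),np.sin(np.radians(yaw))
    G=np.array([[-n,c,0],[c,n,0],[0,0,-1.]])
    print("go",(M.T@(np.array([x,y,z])-s["tcp_pos"])*1000).round(1),R.from_matrix(M.T@G).as_rotvec().round(3))
def rect(name,pts,z=.044):
    r=cv2.minAreaRect((np.array(pts)[:,:2]*1000).astype(np.float32)); print(name,np.round(r[0],1),np.round(r[1],1),round(r[2],1))
E
python3 - <<'E'
from h import *
rect("long sc",onz("scene",[[213,175.5],[270.5,153],[292.5,171.2],[231.8,196.8]],.044))
rect("long sd",onz("side",[[246.3,318.1],[327.5,337.9],[313.3,378.8],[225.2,358]],.044))
rect("short sc",onz("scene",[[376.2,354.2],[422.1,332.6],[455.9,376.3],[406.4,402.5]],.044))
st(); go(.545,.232,.23,2)
E
```

```text
long sc [550.2 236.5] [ 77.4 138.6] 86.3
long sd [551.8 245.8] [ 80.7 136.9] 86.4
short sc [ 491.8 -262.8] [79.6 83.2] 78.6
t 0.77 tcp [0.4016 0.3504 0.2308] gap 0.0851
[[-0.362  0.932  0.001]
 [ 0.932  0.362 -0.001]
 [-0.002  0.    -1.   ]]
go [-162.2   90.9    1.1] [0.001 0.002 0.335]
```

{"name": "step_arm", "arguments": {
  "moves": [
    [[-158,95,0],[0,0,0.43],85],
    [[-158,95,0],[0,0,0.43],85],
    [[-158,95,0],[0,0,0.43],85],
    [[-158,95,0],[0,0,0.43],85],
    [[-158,95,0],[0,0,0.43],85],
    [[-158,95,0],[0,0,0.43],85]
  ]
}}

```text
clock: 1.27
tcp_pos: [0.548, 0.2393, 0.2301]
orientation: [0.0, 0.726, 0.688, -0.0]
wrist_force: [-0.4, 0.4, -0.8]
finger_gap: 0.085
grip_force: 0.0
```

```bash
python3 - <<'E'
from h import *
st(); im,P=snap("wrist","w1")
print(np.round(P["pose"],3))
np.save("P1.npy",P["pose"])
E
```

```text
t 1.27 tcp [0.548  0.2393 0.2301] gap 0.085
[[ 0.054  0.999 -0.   ]
 [ 0.999 -0.054 -0.001]
 [-0.001 -0.    -1.   ]]
[[ 0.998  0.052  0.019  0.554]
 [-0.056  0.943  0.327  0.323]
 [-0.001 -0.327  0.945  0.374]
 [ 0.     0.     0.     1.   ]]
```

View pics/w1.png

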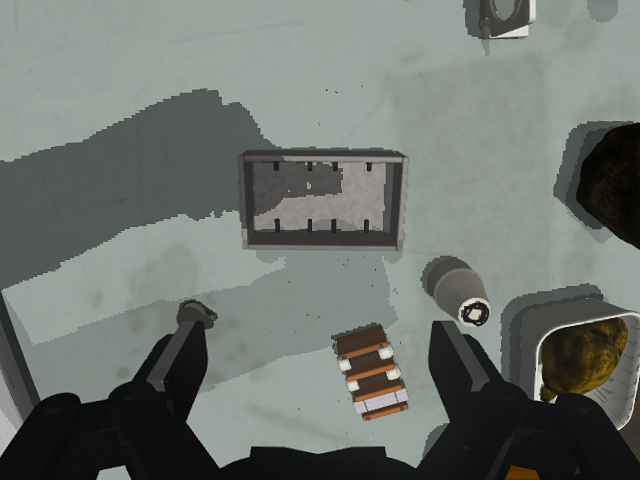

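The wrist view shows the long box rim from (240,152) to (407,250). Its eight chocks are in rows at v≈166 and v≈227, at u≈277/310/335/368. The rest spans (333,336)–(409,418), and nothing obstructs the box.

```bash
python3 - <<'E'
from h import *
P=imaging.camera_params("wrist")
rect("rim",onz("wrist",[[240,153],[408,151],[405,250],[243,250]],.044,P))
f=onz("wrist",[[277,166.5],[310,166.5],[335,166.5],[369,167],[277,226],[310,226],[334,226],[366,226]],.008,P)
print(f.round(4),f.mean(0).round(4))
rect("rest bars",onz("wrist",[[337,355],[385,343],[409,408],[364,419]],.035,P))
im=cv2.imread("pics/w1.png")
hsv=cv2.cvtColor(im,cv2.COLOR_BGR2HSV)
roi=np.zeros(im.shape[:2],np.uint8);roi[330:425,330:415]=1
m=((hsv[...,2]>165)&(hsv[...,1]<50)&(roi>0)).astype(np.uint8)
n,l,s,c=cv2.connectedComponentsWithStats(m)
for i in range(1,n):
  if s[i,4]>15: print(s[i],c[i].round(1),onz("wrist",[c[i]],.025,P).round(4))
go(.59,.08,.2,13)
E
```

```text
rim [552.4 245.5] [ 86.1 143.1] 87.0
[[0.511  0.2727 0.008 ]
 [0.5411 0.271  0.008 ]
 [0.5639 0.2698 0.008 ]
 [0.5949 0.2678 0.008 ]
 [0.5062 0.2161 0.008 ]
 [0.5378 0.2144 0.008 ]
 [0.5607 0.2132 0.008 ]
 [0.5913 0.2116 0.008 ]] [0.5509 0.2421 0.008 ]
rest bars [595.1  50.1] [49.9 91.8] 17.3
[379 347  15  12 126] [385.8 352.5] [[0.6083 0.0795 0.025 ]]
[330 358  52  65 809] [345.  393.8] [[0.5647 0.029  0.025 ]]
[338 360  13  11  99] [344.1 364.8] [[0.5648 0.0668 0.025 ]]
[386 369  15  11 114] [393.2 373.8] [[0.6164 0.0522 0.025 ]]
[396 389  13  13 113] [401.7 395. ] [[0.6263 0.0232 0.025 ]]
[365 392  32  19 345] [380.4 401.1] [[0.6032 0.0165 0.025 ]]
[378 420   7   5  18] [381.8 422.6] [[ 0.605  -0.0144  0.025 ]]
go [-158.2   52.5   30.2] [-0.002  0.    -0.28 ]
```

```bash
python3 - <<'E'
from h import *
go(.5873,.0755,.10,16.5)
E
```

```text
go [-162.8   50.2  130.2] [-0.002 -0.    -0.341]
```

{"name": "step_arm", "arguments": {
  "moves": [
    [[-163,50,70],[0,0,-0.34],82],
    [[-163,50,70],[0,0,-0.34],82],
    [[-163,50,70],[0,0,-0.34],82],
    [[-163,50,130],[0,0,-0.34],82],
    [[-163,50,130],[0,0,-0.34],82],
    [[-163,50,130],[0,0,-0.34],82],
    [[-163,50,130],[0,0,-0.34],82]
  ]
}}

```text
clock: 1.9
tcp_pos: [0.583, 0.0762, 0.0969]
orientation: [-0.003, 0.598, 0.802, -0.003]
wrist_force: [-1.0, 0.9, -0.5]
finger_gap: 0.0823
grip_force: 0.0
```

```bash
python3 - <<'E'
from h import *
st(); im,P=snap("wrist","w2")
print(proj("wrist",[[.5873,.0755,.0225],[.595,.05,.035]],P).round(0))
E
```

```text
t 1.9 tcp [0.583  0.0762 0.0969] gap 0.0823
[[-0.285  0.958 -0.008]
 [ 0.959  0.285  0.   ]
 [ 0.002 -0.008 -1.   ]]
[[325. 258.]
 [325. 309.]]
```

View pics/w2.png

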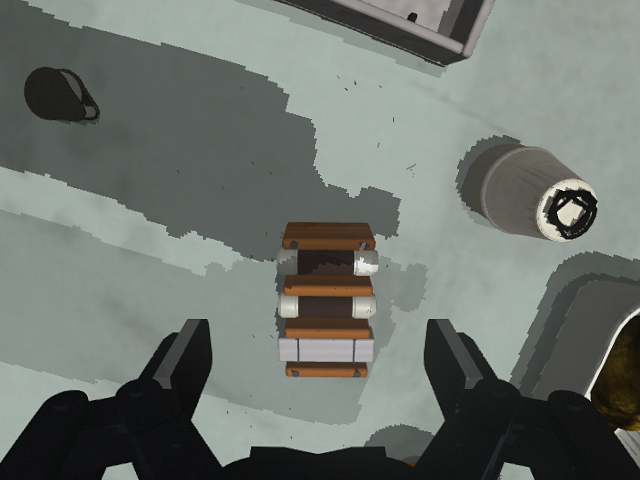

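Seen between the fingers: capsule 1 at u 277–379, v≈262; capsule 2 at u 278–376, v≈306; the case at u 278–373, v≈349. The lines are level in the picture, so the yaw is right.

```bash
python3 - <<'E'
from h import *
P=imaging.camera_params("wrist")
# pick middles; tops appear shifted, use axis height for round, top face for the case
for n,p,z in(("cap1",[[277,262],[379,262]],.0225),("cap2",[[278,306.5],[376,306.5]],.0225),("case top",[[278,350],[373,350]],.031)):
    X=onz("wrist",p,z,P); d=X[1]-X[0]; print(n,X.mean(0).round(4),"len",np.linalg.norm(d).round(4),"yaw",np.degrees(np.arctan2(d[1],d[0])).round(1))
go(.587,.0755,.011,16.5)
E
```

```text
cap1 [0.5918 0.0741 0.0225] len 0.0608 yaw 16.7
cap2 [0.5999 0.0454 0.0225] len 0.0609 yaw 16.7
case top [0.6065 0.0202 0.031 ] len 0.0594 yaw 16.7
go [-2.9  2.6 88.4] [-0.005 -0.002  0.002]
```

{"name": "step_arm", "arguments": {
  "moves": [
    [[-4,4,30],[0,0,0],78],
    [[-4,4,30],[0,0,0],78],
    [[-4,4,30],[0,0,0],78],
    [[-4,4,30],[0,0,0],78]
  ]
}}

```text
clock: 2.28
tcp_pos: [0.592, 0.0758, 0.0732]
orientation: [0.0, 0.597, 0.802, 0.001]
wrist_force: [0.5, -0.7, 0.6]
finger_gap: 0.0776
grip_force: 0.0
```

```bash
python3 - <<'E'
from h import *
st(); im,P=snap("wrist","w3")
g=im.astype(int); 
st()
for a in("pose",): print((np.array(imaging.camera_params("wrist")[a])-P[a])[:3,3].round(4))
hsv=cv2.cvtColor(im,cv2.COLOR_RGB2HSV)
print(proj("wrist",[[.5905,.0735,.0225]],P).round(0))
# orange-brown mask of the rest
m=((hsv[...,0]<20)&(hsv[...,1]>90)&(hsv[...,2]>60)).astype(np.uint8); m[:, :200]=0;m[:,440:]=0
n,l,s,c=cv2.connectedComponentsWithStats(m)
for i in range(1,n):
  if s[i,4]>100: print(s[i],c[i].round(1))
cv2.imwrite("pics/w3c.png",cv2.resize(im[200:440,180:480,::-1],(750,600)))
E
```

```text
t 2.28 tcp [0.592  0.0758 0.0732] gap 0.0776
[[-0.288  0.958  0.001]
 [ 0.958  0.288  0.   ]
 [-0.     0.001 -1.   ]]
t 2.33 tcp [0.5924 0.0755 0.0734] gap 0.0782
[[-0.288  0.958  0.002]
 [ 0.958  0.288  0.   ]
 [-0.     0.002 -1.   ]]
[ 0.0003 -0.0002  0.0002]
[[312. 274.]]
[ 259  228  105   33 2956] [311.7 244.5]
[ 262  287   99   25 2265] [311.3 299.5]
[ 264  333   94   25 2142] [311.  345.5]
[ 266  382   90   17 1337] [310.3 390.1]
```

View pics/w3c.png

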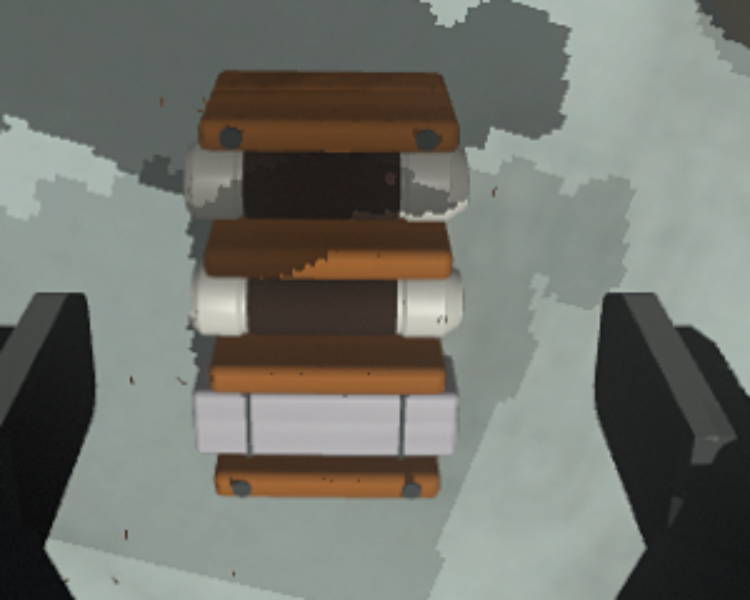

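The crop shows the groove walls' top edges at v 151/250, 278/367 and 393/470. Capsule 1 is at crop u 186–469, capsule 2 at 191–463 and the case at 194–459.

```bash
python3 - <<'E'
from h import *
P=imaging.camera_params("wrist")
f=lambda u,v:[180+u/2.5,200+v/2.5]
for n,a,b,l,r,ve in(("cap1",151,250,186,469,185),("cap2",278,367,191,463,305),("case",393,470,194,459,430)):
    g=onz("wrist",[f((l+r)/2,a),f((l+r)/2,b)],.035,P); e=onz("wrist",[f(l,ve),f(r,ve)],.0225 if n!="case" else .031,P)
    print(n,"groove",g.mean(0).round(4),"w",np.linalg.norm(g[1]-g[0]).round(4),"ends mid",e.mean(0).round(4),"len",np.linalg.norm(e[1]-e[0]).round(4))
r=onz("wrist",[f(201,151),f(459,151),f(216,496),f(439,496)],.035,P);print("walls c",r.mean(0).round(4))
go(.59,.0735,.011,16.7)
E
```

```text
cap1 groove [0.5899 0.0746 0.035 ] w 0.0217 ends mid [0.5903 0.0727 0.0225] len 0.0602
cap2 groove [0.5977 0.0476 0.035 ] w 0.0216 ends mid [0.5984 0.0447 0.0225] len 0.0606
case groove [0.6054 0.021  0.035 ] w 0.0207 ends mid [0.6061 0.0185 0.031 ] len 0.0597
walls c [0.599  0.0445 0.035 ]
go [-1.2 -3.  62.4] [0.002 0.    0.   ]
```

{"name": "step_arm", "arguments": {
  "moves": [
    [[0,-3,35],[0,0,0],74],
    [[0,-3,62],[0,0,0],74],
    [[0,-3,62],[0,0,0],74],
    [[0,-3,62],[0,0,0],60],
    [[0,-3,62],[0,0,0],50],
    [[0,-3,62],[0,0,0],50],
    [[0,-3,62],[0,0,0],50],
    [[0,-3,62],[0,0,0],50]
  ],
  "grip_force": 40
}}

```text
clock: 3.0
tcp_pos: [0.59, 0.0734, 0.0108]
orientation: [0.001, 0.597, 0.802, 0.001]
wrist_force: [0.4, 0.7, 1.7]
finger_gap: 0.0578
grip_force: 43.2
```

{"name": "step_arm", "arguments": {
  "moves": [
    [[0,0,-38],[0,0,0],50],
    [[0,-20,-50],[0,0,0],50],
    [[-27,-165,-50],[0,0,-1.23],50],
    [[-27,-165,-50],[0,0,-1.23],50],
    [[-27,-165,-50],[0,0,-1.23],50],
    [[-27,-165,-50],[0,0,-1.23],50],
    [[-27,-165,-50],[0,0,-1.23],50],
    [[-27,-165,-50],[0,0,-1.23],50]
  ]
}}

```text
clock: 3.67
tcp_pos: [0.4372, -0.0003, 0.0601]
orientation: [0.0, 0.26, 0.966, 0.0]
wrist_force: [-0.0, -0.6, -0.3]
finger_gap: 0.0579
grip_force: 43.9
```

{"name": "step_arm", "arguments": {
  "moves": [
    [[0,0,0],[0,0,-0.48],50],
    [[0,0,0],[0,0,-0.48],50],
    [[0,0,0],[0,0,-0.48],50],
    [[0,0,0],[0,0,-0.48],50],
    [[0,0,30],[0,0,-0.48],50],
    [[0,0,50],[0,0,-0.48],50],
    [[0,0,50],[0,0,-0.48],50],
    [[0,0,50],[0,0,-0.48],50]
  ]
}}

```text
clock: 4.33
tcp_pos: [0.4376, 0.0005, 0.0092]
orientation: [-0.001, 0.025, 1.0, 0.0]
wrist_force: [0.4, -0.4, 1.1]
finger_gap: 0.058
grip_force: 43.9
```

```bash
python3 - <<'E'
from h import *
st(); go(.44,0,-.0025,86.7)
E
```

```text
t 4.33 tcp [0.4376 0.0005 0.0092] gap 0.058
[[-0.999  0.051 -0.002]
 [ 0.051  0.999  0.   ]
 [ 0.002  0.    -1.   ]]
go [-2.4 -0.4 11.7] [ 0.    -0.002  0.007]
```

{"name": "step_arm", "arguments": {
  "moves": [
    [[0,0,8],[0,0,0],50],
    [[0,0,12],[0,0,0],50],
    [[0,0,12],[0,0,0],50],
    [[0,0,12],[0,0,0],50],
    [[0,0,12],[0,0,0],60],
    [[0,0,12],[0,0,0],64],
    [[0,0,12],[0,0,0],68],
    [[0,0,12],[0,0,0],72]
  ]
}}

```text
clock: 5.0
tcp_pos: [0.4387, 0.0004, -0.0025]
orientation: [0.0, 0.025, 1.0, 0.0]
wrist_force: [-0.9, -0.1, -0.3]
finger_gap: 0.0719
grip_force: 0.0
```

{"name": "step_arm", "arguments": {
  "moves": [
    [[0,0,-40],[0,0,0],75],
    [[0,0,-80],[0,0,0.4],60],
    [[0,0,-80],[0,0,1.57],45],
    [[0,0,-80],[0,0,1.57],45],
    [[0,0,-80],[0,0,1.57],45],
    [[0,0,-80],[0,0,1.57],45],
    [[0,0,-80],[0,0,1.57],45],
    [[0,0,-80],[0,0,1.57],45]
  ]
}}

```text
clock: 5.67
tcp_pos: [0.4385, 0.0004, 0.0774]
orientation: [0.0, 0.449, 0.893, 0.0]
wrist_force: [-0.7, 0.4, 0.7]
finger_gap: 0.0449
grip_force: 0.0
```

```bash
cat >> h.py <<'E'
def find(cam,name,c,z,half=.07,show=False,vmin=150):
    """pale blobs around world point c -> positions at height z"""
    im,P=snap(cam,name); hsv=cv2.cvtColor(im,cv2.COLOR_RGB2HSV)
    q=proj(cam,[[c[0]+a,c[1]+b,z] for a in(-half,half) for b in(-half,half)],P)
    x0,y0=np.maximum(q.min(0),0).astype(int); x1,y1=q.max(0).astype(int)
    return im,P,(x0,y0,x1,y1)
E
python3 - <<'E'
from h import *
s,M=st(); 
im,P,(x0,y0,x1,y1)=find("wrist","w4",(.44,0),.0085,.05)
s,M=st()
print(x0,y0,x1,y1)
# dark band relative to table
g=cv2.cvtColor(im,cv2.COLOR_RGB2HSV)
print(im[240,::40].tolist())
cv2.imwrite("pics/w4v.png",im[...,::-1])
E
```

```text
t 5.67 tcp [4.385e-01 4.000e-04 7.740e-02] gap 0.0449
[[-0.596  0.803  0.   ]
 [ 0.803  0.596  0.   ]
 [-0.     0.    -1.   ]]
t 5.72 tcp [4.385e-01 4.000e-04 7.740e-02] gap 0.0452
[[-0.592  0.806  0.   ]
 [ 0.806  0.592  0.   ]
 [-0.     0.    -1.   ]]
199 134 441 362
[[136, 145, 140], [136, 147, 140], [138, 148, 142], [136, 146, 141], [136, 146, 140], [79, 85, 81], [88, 94, 90], [86, 93, 90], [40, 36, 33], [88, 96, 90], [147, 159, 152], [159, 172, 163], [161, 175, 168], [163, 176, 168], [161, 173, 166], [160, 173, 164]]
```

View pics/w4v.png

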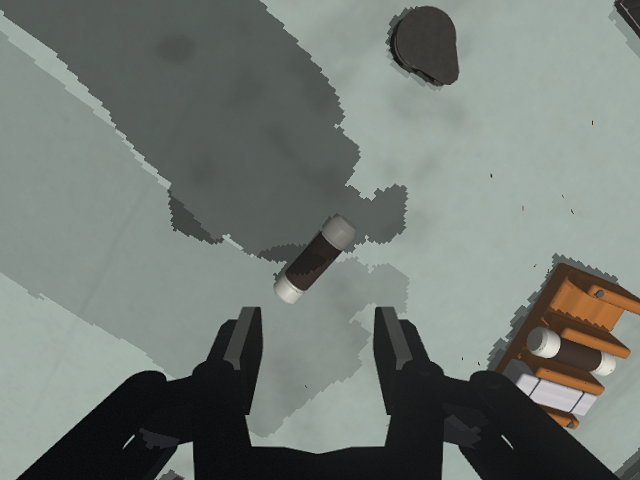

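The capsule lies on the table from about (285,292) to (345,228), with its middle near (315,260) and no visible trouble. I'll measure it by its dark band while finishing the turn.

```bash
cat >> h.py <<'E'
def band(im,P,c,z=.0085,rad=.028):
    """dark capsule band near world point c: centre and direction"""
    a=np.linspace(0,6.28,24); poly=proj("wrist",np.c_[c[0]+rad*np.cos(a),c[1]+rad*np.sin(a),0*a+z],P)
    m=np.zeros(im.shape[:2],np.uint8); cv2.fillConvexPoly(m,poly.astype(np.int32),1)
    i=im.astype(int); m&=((i[...,0]>=i[...,1]+2)&(i.max(2)<90)).astype(np.uint8)
    m=cv2.morphologyEx(m,cv2.MORPH_OPEN,np.ones((3,3)))
    n,l,s,cc=cv2.connectedComponentsWithStats(m); k=1+np.argmax(s[1:,4])
    r=cv2.minAreaRect(np.argwhere(l==k)[:,::-1].astype(np.float32)); b=cv2.boxPoints(r)
    if np.linalg.norm(b[0]-b[1])>np.linalg.norm(b[1]-b[2]): e=[(b[0]+b[3])/2,(b[1]+b[2])/2]
    else: e=[(b[0]+b[1])/2,(b[2]+b[3])/2]
    X=onz("wrist",e,z,P); d=X[1]-X[0]
    print("band px",np.round(r[0]),np.round(r[1]),"mid",X.mean(0).round(4),"len",np.linalg.norm(d).round(4),"yaw",(np.degrees(np.arctan2(d[1],d[0]))%180).round(1))
E
python3 - <<'E'
from h import *
P=imaging.camera_params("wrist"); im=cv2.imread("pics/w4.png")[...,::-1]
band(im,P,(.44,0))
X=onz("wrist",[[287,293],[343,226]],.0085,P);print(X.round(4),X.mean(0))
go(.44,0,.06,-3.5)
E
```

```text
band px [312. 263.] [28. 56.] mid [ 0.4379 -0.0046  0.0085] len 0.0337 yaw 88.2
[[ 0.4372 -0.0282  0.0085]
 [ 0.4388  0.0242  0.0085]] [ 0.43797959 -0.00199684  0.0085    ]
go [-1.2  1.  17.4] [0.    0.    0.694]
```

{"name": "step_arm", "arguments": {
  "moves": [
    [[-2,-2,0],[0,0,0.68],45],
    [[-2,-2,0],[0,0,0.68],45],
    [[-2,-2,0],[0,0,0.68],45],
    [[-2,-2,0],[0,0,0.68],45],
    [[-2,-2,0],[0,0,0.68],45],
    [[-2,-2,30],[0,0,0.68],45],
    [[-2,-2,60],[0,0,0.68],45],
    [[-2,-2,76],[0,0,0.68],45]
  ]
}}

```text
clock: 6.38
tcp_pos: [0.4369, -0.0022, -0.0007]
orientation: [-0.001, 0.718, 0.696, -0.0]
wrist_force: [-0.1, 0.3, -0.5]
finger_gap: 0.0451
grip_force: 0.0
```

{"name": "step_arm", "arguments": {
  "moves": [
    [[0,0,0],[0,0,0],45],
    [[0,0,0],[0,0,0],30],
    [[0,0,0],[0,0,0],10],
    [[0,0,0],[0,0,0],10],
    [[0,0,0],[0,0,0],10],
    [[0,0,0],[0,0,0],10]
  ]
}}

```text
clock: 6.88
tcp_pos: [0.4385, -0.0025, 0.0018]
orientation: [0.0, 0.719, 0.695, 0.0]
wrist_force: [0.1, -0.0, 1.2]
finger_gap: 0.0154
grip_force: 39.2
```

```bash
python3 - <<'E'
from h import *
s,M=st(); im,P=snap("wrist","w5")
go(.524,.2437,.09,-3.5); go(.578,.2405,.09,-3.5)
E
```

```text
t 6.88 tcp [ 0.4385 -0.0025  0.0018] gap 0.0154
[[ 0.035  0.999  0.001]
 [ 0.999 -0.035 -0.   ]
 [-0.     0.001 -1.   ]]
go [249.   77.  -88.1] [0.001 0.    0.026]
go [247.7 131.1 -88.1] [0.001 0.    0.026]
```

{"name": "step_arm", "arguments": {
  "moves": [
    [[0,0,-40],[0,0,0],10],
    [[20,5,-80],[0,0,0],10],
    [[248,129,-98],[0,0,0.026],10],
    [[248,129,-98],[0,0,0.026],10],
    [[248,129,-98],[0,0,0.026],10],
    [[248,129,-98],[0,0,0.026],10],
    [[248,129,-98],[0,0,0.026],10],
    [[248,129,-98],[0,0,0.026],10]
  ]
}}

```text
clock: 7.6
tcp_pos: [0.5703, 0.2327, 0.0988]
orientation: [0.0, 0.728, 0.685, 0.0]
wrist_force: [-0.0, -0.5, -0.8]
finger_gap: 0.0154
grip_force: 39.3
```

{"name": "step_arm", "arguments": {
  "moves": [
    [[0,0,0],[0,0,0],10],
    [[0,0,0],[0,0,0],10],
    [[0,0,0],[0,0,0],10]
  ]
}}

```text
clock: 7.85
tcp_pos: [0.5688, 0.2306, 0.0977]
orientation: [-0.0, 0.728, 0.686, -0.001]
wrist_force: [-0.1, 0.3, -0.5]
finger_gap: 0.0152
grip_force: 39.3
```

```bash
python3 - <<'E'
from h import *
s,M=st(); im,P=snap("wrist","w6")
print(proj("wrist",[[.578,.2405,.005],[.524,.2437,.005]],P).round())
st()
cv2.imwrite("pics/w6c.png",cv2.resize(im[100:400,80:480,::-1],(800,600)))
E
```

```text
t 7.85 tcp [0.5688 0.2306 0.0977] gap 0.0152
[[ 0.06   0.998 -0.002]
 [ 0.998 -0.06  -0.001]
 [-0.001 -0.002 -1.   ]]
[[330. 229.]
 [243. 229.]]
t 7.9 tcp [0.5686 0.2299 0.0979] gap 0.0148
[[ 0.061  0.998 -0.002]
 [ 0.998 -0.061 -0.001]
 [-0.001 -0.002 -1.   ]]
```

View pics/w6c.png

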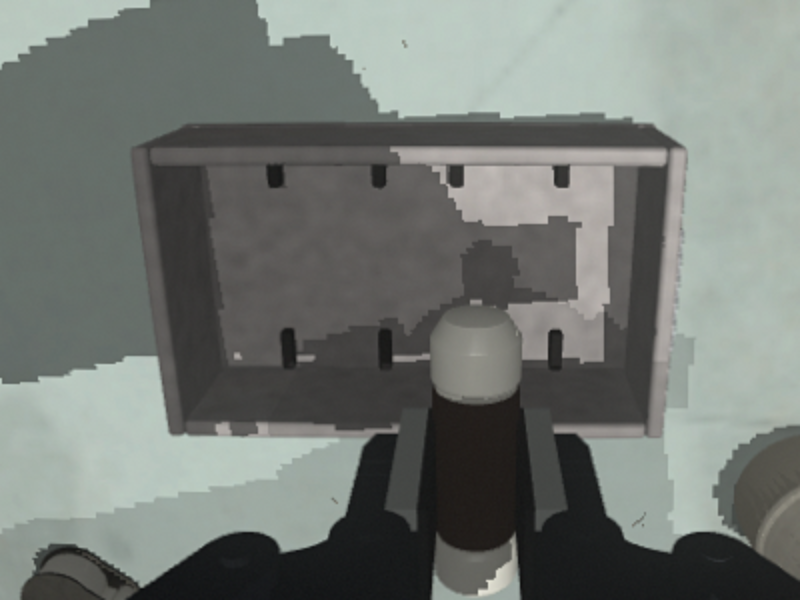

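In the crop the upper chocks' inner ends are at v=188 (u=275, 379, 456, 561) and the lower ones' at v=328 (u=289, 385, –, 555). The capsule is held crosswise and level.

```bash
python3 - <<'E'
from h import *
P=imaging.camera_params("wrist")
f=lambda u,v:[80+u/2,100+v/2]
U=onz("wrist",[f(u,188) for u in(275,379,456,561)],.0095,P); L=onz("wrist",[f(u,328) for u in(289,385,555)],.005,P)
print(U.round(4)); print(L.round(4))
d=U[3]-U[0]; y=np.degrees(np.arctan2(d[1],d[0])); print("yaw",y, "dist",np.linalg.norm(d))
r1=(U[2]+U[3])/2; r0=(U[0]+U[1])/2; b0=(L[0]+L[1])/2
n=np.array([-np.sin(np.radians(y)),np.cos(np.radians(y)),0])
print("r0",r0,b0,(r0+b0)/2,"width",(r0-b0)@n,"r1",r1-23e-3*n)
rect("rim",onz("wrist",[f(133,148),f(686,148),f(662,437),f(170,434)],.044,P))
# held capsule ends in view
K=onz("wrist",[f(476,308),f(476,395),f(474,548)],.1,P);print(K.round(4))
E
```

```text
[[0.512  0.2669 0.0095]
 [0.543  0.2649 0.0095]
 [0.5657 0.2634 0.0095]
 [0.5967 0.2615 0.0095]]
[[0.5088 0.2203 0.005 ]
 [0.5397 0.2185 0.005 ]
 [0.594  0.2151 0.005 ]]
yaw -3.642337910187552 dist 0.08491826160699124
r0 [0.52749564 0.26590882 0.0095    ] [0.52424039 0.21940198 0.005     ] [0.52586802 0.2426554  0.00725   ] width 0.046619698819613586 r1 [0.57978556 0.23953378 0.0095    ]
rim [553.  241.4] [ 81.7 140. ] 86.3
[[0.5715 0.2595 0.1   ]
 [0.5704 0.2411 0.1   ]
 [0.5677 0.2045 0.1   ]]
```

```bash
python3 - <<'E'
from h import *
s,M=st(); go(.5797,.2408,.0075,-3.6)
E
```

```text
t 7.9 tcp [0.5686 0.2299 0.0979] gap 0.0148
[[ 0.061  0.998 -0.002]
 [ 0.998 -0.061 -0.001]
 [-0.001 -0.002 -1.   ]]
go [11.6 10.6 90.4] [-0.002  0.001  0.002]
```

{"name": "step_arm", "arguments": {
  "moves": [
    [[11.5,10.5,20],[0,0,0],10],
    [[11.5,10.5,35],[0,0,0],10],
    [[11.5,10.5,35],[0,0,0],10],
    [[11.5,10.5,35],[0,0,0],10]
  ]
}}

```text
clock: 8.23
tcp_pos: [0.5792, 0.2399, 0.0627]
orientation: [-0.001, 0.729, 0.685, -0.002]
wrist_force: [0.3, 0.2, 0.0]
finger_gap: 0.0152
grip_force: 39.3
```

```bash
python3 - <<'E'
from h import *
s,M=st(); go(.5797,.2408,.0075,-3.6)
E
```

```text
t 8.23 tcp [0.5792 0.2399 0.0627] gap 0.0152
[[ 0.063  0.998 -0.003]
 [ 0.998 -0.063 -0.001]
 [-0.001 -0.003 -1.   ]]
go [ 1.   0.6 55.2] [-0.003  0.001  0.   ]
```

{"name": "step_arm", "arguments": {
  "moves": [
    [[1,0.5,15],[0,0,0],10],
    [[1,0.5,30],[0,0,0],10],
    [[1,0.5,43],[0,0,0],10],
    [[1,0.5,50],[0,0,0],10],
    [[1,0.5,53],[0,0,0],10],
    [[1,0.5,55],[0,0,0],10],
    [[1,0.5,55],[0,0,0],10],
    [[1,0.5,55],[0,0,0],10]
  ]
}}

```text
clock: 8.9
tcp_pos: [0.582, 0.2425, 0.0093]
orientation: [0.0, 0.728, 0.685, 0.001]
wrist_force: [0.9, 0.0, -0.3]
finger_gap: 0.0153
grip_force: 39.3
```

{"name": "step_arm", "arguments": {
  "moves": [
    [[0,0,0.5],[0,0,0],18],
    [[0,0,0.5],[0,0,0],22],
    [[0,0,0.5],[0,0,0],26],
    [[0,0,0.5],[0,0,0],30],
    [[0,0,0.5],[0,0,0],30]
  ]
}}

```text
clock: 9.32
tcp_pos: [0.5815, 0.2426, 0.008]
orientation: [0.0, 0.728, 0.685, 0.0]
wrist_force: [-0.7, 0.3, 0.6]
finger_gap: 0.0302
grip_force: 0.0
```

{"name": "step_arm", "arguments": {
  "moves": [
    [[0,0,-35],[0,0,0],30],
    [[0,0,-75],[0,0,0],30],
    [[-30,5,-95],[0,0,0],40],
    [[-194,29,-95],[0,0,-0.354],50],
    [[-194,29,-95],[0,0,-0.354],60],
    [[-194,29,-95],[0,0,-0.354],70],
    [[-194,29,-95],[0,0,-0.354],76],
    [[-194,29,-70],[0,0,-0.354],76]
  ]
}}

```text
clock: 9.98
tcp_pos: [0.6032, 0.0406, 0.0826]
orientation: [0.005, 0.599, 0.801, 0.002]
wrist_force: [2.5, 0.6, 0.2]
finger_gap: 0.0759
grip_force: 0.0
```

{"name": "step_arm", "arguments": {
  "moves": [
    [[0,0,0],[0,0,0],76],
    [[0,0,0],[0,0,0],76],
    [[0,0,0],[0,0,0],76]
  ]
}}

```text
clock: 10.23
tcp_pos: [0.5983, 0.0479, 0.0781]
orientation: [-0.0, 0.596, 0.803, -0.0]
wrist_force: [-0.1, -0.1, -0.2]
finger_gap: 0.0761
grip_force: 0.0
```

```bash
python3 - <<'E'
from h import *
s,M=st(); im,P=snap("wrist","w7"); go(.598,.047,.011,16.7)
band(im,P,(.598,.047),.0225,.025)
band(im,P,(.578,.2393),.0135,.025)
E
```

```text
t 10.23 tcp [0.5983 0.0479 0.0781] gap 0.0761
[[-0.29   0.957 -0.001]
 [ 0.957  0.29   0.   ]
 [ 0.001 -0.    -1.   ]]
go [-1.  -1.1 67.6] [ 0.001 -0.     0.003]
band px [314. 278.] [49. 82.] mid [0.5989 0.0411 0.0225] len 0.0448 yaw 16.8Traceback (most recent call last):
  File "<stdin>", line 4, in <module>
  File "h.py", line 46, in band
    n,l,s,cc=cv2.connectedComponentsWithStats(m); k=1+np.argmax(s[1:,4])
                                                      ~~~~~~~~~^^^^^^^^^
    return _wrapfunc(a, 'argmax', axis=axis, out=out, **kwds)
    return bound(*args, **kwds)
ValueError: attempt to get argmax of an empty sequence
```

{"name": "step_arm", "arguments": {
  "moves": [
    [[-1,-1,35],[0,0,0],74],
    [[-1,-1,67],[0,0,0],74],
    [[-1,-1,67],[0,0,0],74],
    [[-1,-1,67],[0,0,0],60],
    [[-1,-1,67],[0,0,0],50],
    [[-1,-1,67],[0,0,0],50],
    [[-1,-1,67],[0,0,0],50],
    [[-1,-1,67],[0,0,0],50]
  ]
}}

```text
clock: 10.95
tcp_pos: [0.5992, 0.0459, 0.0125]
orientation: [0.001, 0.596, 0.803, 0.001]
wrist_force: [0.7, -1.0, -0.5]
finger_gap: 0.0582
grip_force: 44.3
```

{"name": "step_arm", "arguments": {
  "moves": [
    [[0,0,-38],[0,0,0],50],
    [[0,-20,-50],[0,0,0],50],
    [[1,-165,-50],[0,0,-1.23],50],
    [[1,-165,-50],[0,0,-1.23],50],
    [[1,-165,-50],[0,0,-1.23],50],
    [[1,-165,-50],[0,0,-1.23],50],
    [[1,-165,-50],[0,0,-1.23],50],
    [[1,-165,-50],[0,0,-1.23],50]
  ]
}}

```text
clock: 11.62
tcp_pos: [0.4384, -0.0012, 0.0617]
orientation: [0.0, 0.259, 0.966, 0.0]
wrist_force: [0.5, -0.2, -1.0]
finger_gap: 0.0577
grip_force: 44.3
```

{"name": "step_arm", "arguments": {
  "moves": [
    [[0,0,0],[0,0,-0.48],50],
    [[0,0,0],[0,0,-0.48],50],
    [[0,0,0],[0,0,-0.48],50],
    [[0,0,0],[0,0,-0.48],50],
    [[0,0,25],[0,0,-0.48],50],
    [[0,0,50],[0,0,-0.48],50],
    [[0,0,50],[0,0,-0.48],50],
    [[0,0,50],[0,0,-0.48],50]
  ]
}}

```text
clock: 12.28
tcp_pos: [0.4385, -0.0007, 0.0107]
orientation: [-0.001, 0.024, 1.0, 0.0]
wrist_force: [-0.4, -0.0, -1.2]
finger_gap: 0.0577
grip_force: 44.3
```

```bash
python3 - <<'E'
from h import *
s,M=st(); go(.44,0,-.0025,86.7)
E
```

```text
t 12.28 tcp [ 0.4385 -0.0007  0.0107] gap 0.0577
[[-0.999  0.048 -0.002]
 [ 0.048  0.999  0.001]
 [ 0.002  0.    -1.   ]]
go [-1.5  0.8 13.2] [ 0.    -0.002  0.01 ]
```

{"name": "step_arm", "arguments": {
  "moves": [
    [[0,0,8],[0,0,0],50],
    [[0,0,12.5],[0,0,0],50],
    [[0,0,12.5],[0,0,0],50],
    [[0,0,12.5],[0,0,0],50],
    [[0,0,12.5],[0,0,0],60],
    [[0,0,12.5],[0,0,0],64],
    [[0,0,12.5],[0,0,0],68],
    [[0,0,12.5],[0,0,0],72]
  ]
}}

```text
clock: 12.95
tcp_pos: [0.4399, -0.0009, -0.0014]
orientation: [0.0, 0.024, 1.0, -0.0]
wrist_force: [-0.4, 0.5, 0.0]
finger_gap: 0.0721
grip_force: 0.0
```

{"name": "step_arm", "arguments": {
  "moves": [
    [[0,0,-40],[0,0,0],75],
    [[0,0,-80],[0,0,0.4],60],
    [[0,0,-80],[0,0,1.57],45],
    [[0,0,-80],[0,0,1.57],45],
    [[0,0,-80],[0,0,1.57],45],
    [[0,0,-80],[0,0,1.57],45],
    [[0,0,-80],[0,0,1.57],45],
    [[0,0,-80],[0,0,1.57],45]
  ]
}}

```text
clock: 13.62
tcp_pos: [0.4397, -0.0008, 0.0785]
orientation: [0.0, 0.448, 0.894, 0.0]
wrist_force: [-0.2, 0.4, 0.9]
finger_gap: 0.0447
grip_force: 0.0
```

{"name": "step_arm", "arguments": {
  "moves": [
    [[-1,-1,0],[0,0,0.68],45],
    [[-1,-1,0],[0,0,0.68],45],
    [[-1,-1,0],[0,0,0.68],45],
    [[-1,-1,0],[0,0,0.68],45],
    [[-1,-1,0],[0,0,0.68],45],
    [[-1,-1,0],[0,0,0.68],45],
    [[-1,-1,0],[0,0,0.68],45]
  ]
}}

```text
clock: 14.2
tcp_pos: [0.4394, -0.0022, 0.0784]
orientation: [0.0, 0.719, 0.695, 0.0]
wrist_force: [0.3, 0.2, 0.7]
finger_gap: 0.045
grip_force: 0.0
```

```bash
python3 - <<'E'
from h import *
s,M=st(); im,P=snap("wrist","w8"); band(im,P,(.44,0)); go(.4385,-.002,.002,-3)
im,P=snap("wrist","w8b"); band(im,P,(.44,0))
E
```

```text
t 14.2 tcp [ 0.4394 -0.0022  0.0784] gap 0.045
[[ 0.033  0.999  0.   ]
 [ 0.999 -0.033  0.   ]
 [ 0.     0.    -1.   ]]
band px [314. 248.] [21. 25.] mid [0.4382 0.0042 0.0085] len 0.0142 yaw 178.0
go [ 0.2 -0.9 76.4] [ 0.    -0.     0.022]
band px [314. 248.] [19. 27.] mid [0.4387 0.0041 0.0085] len 0.0154 yaw 178.2
```

{"name": "step_arm", "arguments": {
  "moves": [
    [[0,-1,30],[0,0,0],45],
    [[0,-1,60],[0,0,0],45],
    [[0,-1,76.5],[0,0,0],45],
    [[0,-1,76.5],[0,0,0],45],
    [[0,-1,76.5],[0,0,0],30],
    [[0,-1,76.5],[0,0,0],10],
    [[0,-1,76.5],[0,0,0],10],
    [[0,-1,76.5],[0,0,0],10]
  ]
}}

```text
clock: 14.97
tcp_pos: [0.4393, -0.0024, 0.0029]
orientation: [0.001, 0.718, 0.696, 0.001]
wrist_force: [-0.7, 0.1, 1.8]
finger_gap: 0.0152
grip_force: 39.7
```

{"name": "step_arm", "arguments": {
  "moves": [
    [[0,0,0],[0,0,0],10],
    [[0,0,0],[0,0,0],10]
  ]
}}

```text
clock: 15.13
tcp_pos: [0.4393, -0.0023, 0.0029]
orientation: [0.001, 0.718, 0.696, 0.001]
wrist_force: [-1.2, -0.5, 6.4]
finger_gap: 0.0151
grip_force: 40.2
```

```bash
python3 - <<'E'
from h import *
s,M=st(); go(.526,.2427,.10,-3.6)
E
```

```text
t 15.13 tcp [ 0.4393 -0.0023  0.0029] gap 0.0151
[[ 0.032  0.999  0.002]
 [ 0.999 -0.032 -0.   ]
 [-0.     0.002 -1.   ]]
go [247.7  79.  -97. ] [0.002 0.    0.031]
```

{"name": "step_arm", "arguments": {
  "moves": [
    [[0,0,-40],[0,0,0],10],
    [[20,5,-80],[0,0,0],10],
    [[249,79,-97],[0,0,0.031],10],
    [[249,79,-97],[0,0,0.031],10],
    [[249,79,-97],[0,0,0.031],10],
    [[249,79,-97],[0,0,0.031],10],
    [[249,79,-97],[0,0,0.031],10],
    [[249,79,-97],[0,0,0.031],10]
  ]
}}

```text
clock: 15.8
tcp_pos: [0.526, 0.247, 0.0994]
orientation: [0.0, 0.729, 0.685, 0.001]
wrist_force: [0.7, -0.2, -0.6]
finger_gap: 0.0153
grip_force: 39.7
```

{"name": "step_arm", "arguments": {
  "moves": [
    [[0,0,0],[0,0,0],10],
    [[0,0,0],[0,0,0],10],
    [[0,0,0],[0,0,0],10],
    [[0,0,0],[0,0,0],10]
  ]
}}

```text
clock: 16.13
tcp_pos: [0.5245, 0.243, 0.0985]
orientation: [-0.0, 0.729, 0.684, -0.001]
wrist_force: [-0.2, 0.5, -0.5]
finger_gap: 0.0152
grip_force: 39.7
```

```bash
python3 - <<'E'
from h import *
s,M=st(); im,P=snap("wrist","w9"); go(.526,.244,.0085,-3.6)
cv2.imwrite("pics/w9c.png",cv2.resize(im[100:400,120:520,::-1],(800,600)))
E
```

```text
t 16.13 tcp [0.5245 0.243  0.0985] gap 0.0152
[[ 0.064  0.998 -0.001]
 [ 0.998 -0.064 -0.001]
 [-0.001 -0.001 -1.   ]]
go [ 1.3  1.3 90.1] [-0.001  0.001 -0.002]
```

View pics/w9c.png

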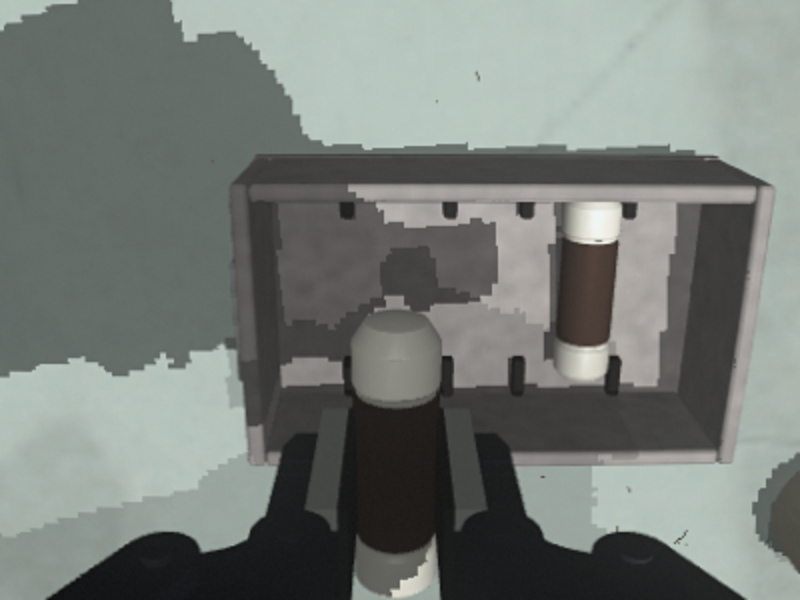

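Capsule 1 lies between its chocks at rest1 (crop u≈565–617, with the chocks at 526/629 and 517/613). Capsule 2 is held level over rest0. I'll check the numbers.

```bash
python3 - <<'E'
from h import *
P=imaging.camera_params("wrist")
f=lambda u,v:[120+u/2,100+v/2]
print("band ends",onz("wrist",[f(590,240),f(583,343)],.0195,P).round(4))
U=onz("wrist",[f(u,218) for u in(347,450,526,629)],.0095,P);L=onz("wrist",[f(517,356),f(613,356)],.005,P)
print("r1 top",((U[2]+U[3])/2).round(4),"r0 top",((U[0]+U[1])/2).round(4),"r1 low",L.mean(0).round(4))
K=onz("wrist",[f(396,400),f(394,552)],.113,P);print("held",K.round(4))
E
```

```text
band ends [[0.5834 0.259  0.0195]
 [0.5817 0.2265 0.0195]]
r1 top [0.5819 0.2632 0.0095] r0 top [0.528  0.2666 0.0095] r1 low [0.5792 0.2158 0.005 ]
held [[0.5268 0.2592 0.113 ]
 [0.5242 0.2258 0.113 ]]
```

{"name": "step_arm", "arguments": {
  "moves": [
    [[0.5,0,25],[0,0,0],10],
    [[0.5,0,45],[0,0,0],10],
    [[0.5,0,60],[0,0,0],10],
    [[0.5,0,72],[0,0,0],10],
    [[0.5,0,82],[0,0,0],10],
    [[0.5,0,87],[0,0,0],10],
    [[0.5,0,89.5],[0,0,0],10],
    [[0.5,0,89.5],[0,0,0],10]
  ]
}}

```text
clock: 16.85
tcp_pos: [0.5253, 0.2442, 0.0092]
orientation: [-0.0, 0.729, 0.684, -0.0]
wrist_force: [-0.1, 0.0, -0.6]
finger_gap: 0.0152
grip_force: 39.7
```

{"name": "step_arm", "arguments": {
  "moves": [
    [[0,0,0],[0,0,0],10],
    [[0,0,0],[0,0,0],10]
  ]
}}

```text
clock: 17.02
tcp_pos: [0.5261, 0.2448, 0.0102]
orientation: [0.0, 0.729, 0.684, 0.001]
wrist_force: [0.2, 0.4, 0.3]
finger_gap: 0.015
grip_force: 39.7
```

{"name": "step_arm", "arguments": {
  "moves": [
    [[-0.5,0,1.5],[0,0,0],10],
    [[-0.5,0,1.5],[0,0,0],14],
    [[-0.5,0,1.5],[0,0,0],18],
    [[-0.5,0,1.5],[0,0,0],22],
    [[-0.5,0,1.5],[0,0,0],26],
    [[-0.5,0,1.5],[0,0,0],30],
    [[-0.5,0,1.5],[0,0,0],30]
  ]
}}

```text
clock: 17.6
tcp_pos: [0.5254, 0.2442, 0.0079]
orientation: [0.0, 0.729, 0.684, 0.0]
wrist_force: [0.9, -0.2, 0.0]
finger_gap: 0.0299
grip_force: 0.0
```

```bash
python3 - <<'E'
from h import *
s,M=st(); go(.6055,.020,.10,16.7)
E
```

```text
t 17.6 tcp [0.5254 0.2442 0.0079] gap 0.0299
[[ 0.063  0.998  0.   ]
 [ 0.998 -0.063  0.   ]
 [ 0.     0.    -1.   ]]
go [-218.7   94.   -92.1] [ 0.    -0.    -0.354]
```

{"name": "step_arm", "arguments": {
  "moves": [
    [[0,0,-35],[0,0,0],30],
    [[0,0,-75],[0,0,0],30],
    [[-30,10,-92],[0,0,0],40],
    [[-218,94,-92],[0,0,-0.354],50],
    [[-218,94,-92],[0,0,-0.354],60],
    [[-218,94,-92],[0,0,-0.354],70],
    [[-218,94,-92],[0,0,-0.354],76],
    [[-218,94,-92],[0,0,-0.354],76]
  ]
}}

```text
clock: 18.27
tcp_pos: [0.6041, 0.0236, 0.1001]
orientation: [0.0, 0.597, 0.802, 0.0]
wrist_force: [1.4, 0.2, 0.3]
finger_gap: 0.0761
grip_force: 0.0
```

```bash
python3 - <<'E'
from h import *
s,M=st(); go(.6055,.020,.07,16.7)
im,P=snap("wrist","w10")
band(im,P,(.5265,.2436),.0195,.025)
E
```

```text
t 18.27 tcp [0.6041 0.0236 0.1001] gap 0.0761
[[-0.288  0.958  0.001]
 [ 0.958  0.288  0.   ]
 [-0.     0.001 -1.   ]]
go [-3.9  0.2 30.1] [0.001 0.    0.001]Traceback (most recent call last):
  File "<stdin>", line 4, in <module>
  File "h.py", line 46, in band
    n,l,s,cc=cv2.connectedComponentsWithStats(m); k=1+np.argmax(s[1:,4])
                                                      ~~~~~~~~~^^^^^^^^^
    return _wrapfunc(a, 'argmax', axis=axis, out=out, **kwds)
    return bound(*args, **kwds)
ValueError: attempt to get argmax of an empty sequence
```

{"name": "step_arm", "arguments": {
  "moves": [
    [[-2,0,25],[0,0,0],76],
    [[-2,0,25],[0,0,0],76],
    [[-2,0,25],[0,0,0],76],
    [[-2,0,25],[0,0,0],76]
  ]
}}

```text
clock: 18.65
tcp_pos: [0.6038, 0.0241, 0.0751]
orientation: [-0.0, 0.597, 0.802, -0.0]
wrist_force: [-0.1, 0.6, -0.2]
finger_gap: 0.0758
grip_force: 0.0
```

```bash
python3 - <<'E'
from h import *
s,M=st(); go(.6055,.020,.0115,16.7)
E
```

```text
t 18.65 tcp [0.6038 0.0241 0.0751] gap 0.0758
[[-0.288  0.958 -0.001]
 [ 0.958  0.288  0.   ]
 [ 0.001 -0.001 -1.   ]]
go [-4.5  0.5 63.6] [-0.001 -0.001  0.   ]
```

{"name": "step_arm", "arguments": {
  "moves": [
    [[-4,0.5,35],[0,0,0],74],
    [[-4,0.5,63],[0,0,0],74],
    [[-4,0.5,63],[0,0,0],74],
    [[-4,0.5,63],[0,0,0],60],
    [[-4,0.5,63],[0,0,0],50],
    [[-4,0.5,63],[0,0,0],50],
    [[-4,0.5,63],[0,0,0],50],
    [[-4,0.5,63],[0,0,0],50]
  ]
}}

```text
clock: 19.32
tcp_pos: [0.6071, 0.0198, 0.0134]
orientation: [0.001, 0.597, 0.802, 0.001]
wrist_force: [0.3, -0.2, -0.4]
finger_gap: 0.0579
grip_force: 43.4
```

{"name": "step_arm", "arguments": {
  "moves": [
    [[0,0,-38],[0,0,0],50],
    [[0,-20,-50],[0,0,0],50],
    [[28,-164,-50],[0,0,-1.1],50],
    [[28,-164,-50],[0,0,-1.1],50],
    [[28,-164,-50],[0,0,-1.1],50],
    [[28,-164,-50],[0,0,-1.1],50],
    [[28,-164,-50],[0,0,-1.1],50],
    [[28,-164,-50],[0,0,-1.1],50]
  ]
}}

```text
clock: 19.98
tcp_pos: [0.4393, -0.0006, 0.0626]
orientation: [0.0, 0.259, 0.966, 0.0]
wrist_force: [0.9, 0.2, -0.3]
finger_gap: 0.0578
grip_force: 43.5
```

{"name": "step_arm", "arguments": {
  "moves": [
    [[0,0,0],[0,0,-0.35],50],
    [[0,0,0],[0,0,-0.35],50],
    [[0,0,0],[0,0,-0.35],50],
    [[0,0,25],[0,0,-0.35],50],
    [[0,0,50],[0,0,-0.35],50],
    [[0,0,50],[0,0,-0.35],50],
    [[0,0,50],[0,0,-0.35],50]
  ]
}}

```text
clock: 20.57
tcp_pos: [0.4397, -0.0003, 0.0116]
orientation: [-0.001, 0.09, 0.996, 0.0]
wrist_force: [-0.6, -0.4, -0.3]
finger_gap: 0.058
grip_force: 43.4
```

```bash
python3 - <<'E'
from h import *
s,M=st(); go(.44,0,-.002,79)
E
```

```text
t 20.57 tcp [ 4.397e-01 -3.000e-04  1.160e-02] gap 0.058
[[-0.984  0.179 -0.002]
 [ 0.179  0.984  0.001]
 [ 0.003  0.    -1.   ]]
go [-0.3  0.4 13.6] [ 0.    -0.003  0.012]
```

{"name": "step_arm", "arguments": {
  "moves": [
    [[0,0,8],[0,0,0],50],
    [[0,0,12.5],[0,0,0],50],
    [[0,0,12.5],[0,0,0],50],
    [[0,0,12.5],[0,0,0],50],
    [[0,0,12.5],[0,0,0],60],
    [[0,0,12.5],[0,0,0],64],
    [[0,0,12.5],[0,0,0],68],
    [[0,0,12.5],[0,0,0],72]
  ]
}}

```text
clock: 21.23
tcp_pos: [0.441, -0.0006, -0.0004]
orientation: [0.0, 0.09, 0.996, 0.0]
wrist_force: [0.5, -0.5, -1.0]
finger_gap: 0.0719
grip_force: 0.0
```

{"name": "step_arm", "arguments": {
  "moves": [
    [[0,0,-40],[0,0,0],75],
    [[0,0,-80],[0,0,0.4],60],
    [[0,0,-80],[0,0,1.57],45],
    [[0,0,-80],[0,0,1.57],45],
    [[0,0,-80],[0,0,1.57],45],
    [[0,0,-80],[0,0,1.57],45],
    [[0,0,-80],[0,0,1.57],45],
    [[0,0,-80],[0,0,1.57],45]
  ]
}}

```text
clock: 21.9
tcp_pos: [0.4408, -0.0005, 0.0795]
orientation: [0.0, 0.506, 0.863, 0.0]
wrist_force: [-0.7, -0.4, 0.5]
finger_gap: 0.0451
grip_force: 0.0
```

{"name": "step_arm", "arguments": {
  "moves": [
    [[0,0,0],[0,0,0.69],45],
    [[0,0,0],[0,0,0.69],45],
    [[0,0,0],[0,0,0.69],45],
    [[0,0,0],[0,0,0.69],45],
    [[0,0,0],[0,0,0.69],45],
    [[0,0,0],[0,0,0.69],45],
    [[0,0,0],[0,0,0.69],45]
  ]
}}

```text
clock: 22.48
tcp_pos: [0.4408, -0.0005, 0.0794]
orientation: [0.0, 0.766, 0.642, 0.0]
wrist_force: [-0.5, -0.7, 0.2]
finger_gap: 0.0451
grip_force: 0.0
```

```bash
python3 - <<'E'
from h import *
s,M=st(); im,P=snap("wrist","w11"); go(.44,0,.002,-10.3)
q=proj("wrist",[[.44,0,.017]],P)[0].astype(int); print(q)
m=(im.min(2)>150).astype(np.uint8); i=im.astype(int); m&=((i[...,0]>=i[...,1]-3)).astype(np.uint8)
n,l,s,c=cv2.connectedComponentsWithStats(m)
for k in range(1,n):
  if s[k,4]>300:
    r=cv2.minAreaRect(np.argwhere(l==k)[:,::-1].astype(np.float32)); print(s[k],np.round(r[0]),np.round(r[1]),round(r[2],1),onz("wrist",[r[0]],.017,P).round(4))
E
```

```text
t 22.48 tcp [ 0.4408 -0.0005  0.0794] gap 0.0451
[[ 0.175  0.985  0.   ]
 [ 0.985 -0.175  0.   ]
 [ 0.     0.    -1.   ]]
go [ 0.4 -0.8 77.4] [ 0.    -0.     0.007]
[314 262]
[302 295  27  16 416] [315. 302.] [15. 26.] 90.0 [[ 0.4359 -0.0246  0.017 ]]
```

{"name": "step_arm", "arguments": {
  "moves": [
    [[0,0,30],[0,0,0],45],
    [[0,0,60],[0,0,0],45],
    [[0,0,77],[0,0,0],45],
    [[0,0,77],[0,0,0],45],
    [[0,0,77],[0,0,0],30],
    [[0,0,77],[0,0,0],10],
    [[0,0,77],[0,0,0],10],
    [[0,0,77],[0,0,0],10]
  ]
}}

```text
clock: 23.2
tcp_pos: [0.4421, -0.0008, 0.0036]
orientation: [0.001, 0.766, 0.643, 0.001]
wrist_force: [0.4, 0.1, 0.2]
finger_gap: 0.016
grip_force: 40.3
```

{"name": "step_arm", "arguments": {
  "moves": [
    [[0,0,0],[0,0,0],10],
    [[0,0,0],[0,0,0],10]
  ]
}}

```text
clock: 23.37
tcp_pos: [0.4421, -0.0007, 0.0036]
orientation: [0.001, 0.766, 0.643, 0.001]
wrist_force: [0.1, -0.8, 6.9]
finger_gap: 0.0156
grip_force: 41.2
```

```bash
python3 - <<'E'
from h import *
s,M=st(); go(.492,-.263,.10,-10.5)
E
```

```text
t 23.37 tcp [ 0.4421 -0.0007  0.0036] gap 0.0156
[[ 0.173  0.985  0.003]
 [ 0.985 -0.173 -0.   ]
 [ 0.     0.003 -1.   ]]
go [-249.7   94.8  -96.2] [ 0.003 -0.     0.01 ]
```

{"name": "step_arm", "arguments": {
  "moves": [
    [[0,0,-40],[0,0,0],10],
    [[-20,5,-80],[0,0,0],10],
    [[-249,94,-96],[0,0,0],10],
    [[-249,94,-96],[0,0,0],10],
    [[-249,94,-96],[0,0,0],10],
    [[-249,94,-96],[0,0,0],10],
    [[-249,94,-96],[0,0,0],10],
    [[-249,94,-96],[0,0,0],10]
  ]
}}

```text
clock: 24.03
tcp_pos: [0.4904, -0.2645, 0.099]
orientation: [0.001, 0.766, 0.643, 0.0]
wrist_force: [0.1, -0.4, 0.0]
finger_gap: 0.0158
grip_force: 40.4
```

{"name": "step_arm", "arguments": {
  "moves": [
    [[0,0,0],[0,0,0],10],
    [[0,0,0],[0,0,0],10],
    [[0,0,0],[0,0,0],10],
    [[0,0,0],[0,0,0],10]
  ]
}}

```text
clock: 24.37
tcp_pos: [0.4895, -0.2606, 0.098]
orientation: [-0.001, 0.766, 0.643, -0.0]
wrist_force: [0.1, -0.4, -0.9]
finger_gap: 0.0157
grip_force: 40.4
```

```bash
python3 - <<'E'
from h import *
s,M=st(); im,P=snap("wrist","w12")
cv2.imwrite("pics/w12c.png",cv2.resize(im[100:400,120:520,::-1],(800,600)))
E
```

```text
t 24.37 tcp [ 0.4895 -0.2606  0.098 ] gap 0.0157
[[ 0.172  0.985 -0.001]
 [ 0.985 -0.172  0.001]
 [ 0.001 -0.001 -1.   ]]
```

View pics/w12c.png

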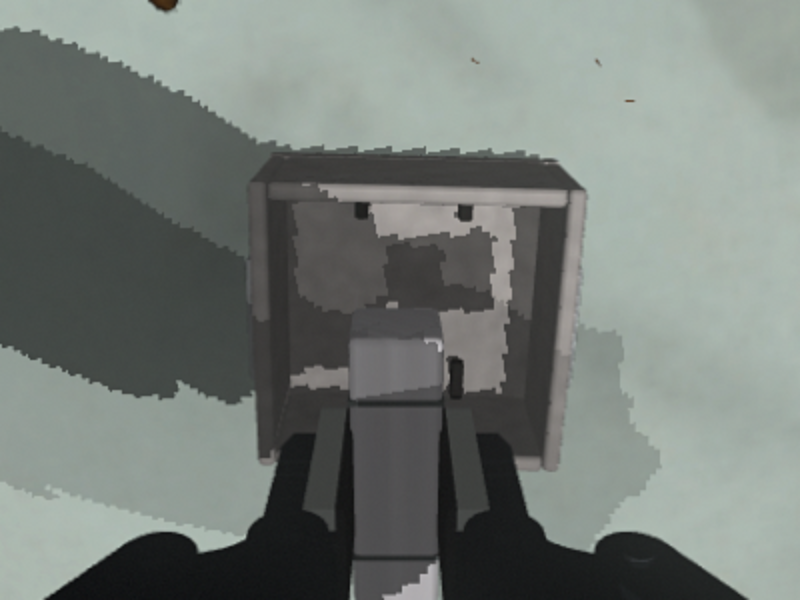

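The short box is under the held case: upper chocks at (362,219) and (465,221), lower right chock at (456,358), rim corners at (249,184), (585,191), (558,470) and (261,463). That was my tenth picture, so from here I check by numbers only.

```bash
python3 - <<'E'
from h import *
P=imaging.camera_params("wrist")
f=lambda u,v:[120+u/2,100+v/2]
U=onz("wrist",[f(362,219),f(465,221)],.0095,P);L=onz("wrist",[f(457,358)],.005,P)
d=U[1]-U[0];y=np.arctan2(d[1],d[0]);n=np.array([-np.sin(y),np.cos(y),0])
print("U",U.round(4),"yaw",np.degrees(y),"dist",np.linalg.norm(d),"width",(U[1]-L[0])@n,"c",(U.mean(0)-.023*n).round(4))
R_=onz("wrist",[f(249,184),f(585,191),f(558,470),f(261,463)],.044,P); rect("rim",R_); print(R_.mean(0))
K=onz("wrist",[f(396,403),f(396,557)],.112,P); print("seams",K.round(4),K.mean(0).round(4))
s,M=st(); e=K.mean(0)-s["tcp_pos"]
E
```

```text
U [[ 0.4849 -0.2352  0.0095]
 [ 0.5152 -0.2411  0.0095]] yaw -11.050962663464343 dist 0.030894235516430633 width 0.04693028040574409 c [ 0.4957 -0.2607  0.0095]
rim [ 495.5 -261.1] [81.5 85.4] 78.9
[ 0.49551636 -0.26094232  0.044     ]
seams [[ 0.4935 -0.2451  0.112 ]
 [ 0.4877 -0.2788  0.112 ]] [ 0.4906 -0.2619  0.112 ]
t 24.42 tcp [ 0.4897 -0.2604  0.0981] gap 0.016
[[ 0.172  0.985 -0.001]
 [ 0.985 -0.172  0.001]
 [ 0.001 -0.001 -1.   ]]
```

{"name": "step_arm", "arguments": {
  "moves": [
    [[1,5,0],[0,0,0.02],10],
    [[1,5,25],[0,0,0.02],10],
    [[1,5,45],[0,0,0.02],10],
    [[1,5,60],[0,0,0.02],10],
    [[1,5,72],[0,0,0.02],10],
    [[1,5,81],[0,0,0.02],10],
    [[1,5,85],[0,0,0.02],10],
    [[1,5,86],[0,0,0.02],10]
  ]
}}

```text
clock: 25.08
tcp_pos: [0.495, -0.2608, 0.0118]
orientation: [-0.001, 0.772, 0.636, -0.0]
wrist_force: [-1.4, 0.6, -0.4]
finger_gap: 0.0161
grip_force: 40.4
```

{"name": "step_arm", "arguments": {
  "moves": [
    [[0,0,0],[0,0,0],10],
    [[0,0,0],[0,0,0],10],
    [[0,0,0],[0,0,0],10]
  ]
}}

```text
clock: 25.33
tcp_pos: [0.496, -0.2623, 0.0132]
orientation: [0.001, 0.772, 0.635, 0.0]
wrist_force: [0.7, -0.1, 0.0]
finger_gap: 0.0158
grip_force: 40.4
```

```bash
python3 - <<'E'
from h import *
s,M=st(); go(.4953,-.260,.009,-11)
E
```

```text
t 25.33 tcp [ 0.496  -0.2623  0.0132] gap 0.0158
[[ 0.193  0.981  0.001]
 [ 0.981 -0.193 -0.001]
 [-0.001  0.001 -1.   ]]
go [ 2.1 -1.1  4.2] [ 0.001  0.001 -0.002]
```

{"name": "step_arm", "arguments": {
  "moves": [
    [[2,-1,2],[0,0,0],10],
    [[2,-1,4],[0,0,0],10],
    [[2,-1,4],[0,0,0],10],
    [[2,-1,4],[0,0,0],14],
    [[2,-1,4],[0,0,0],18],
    [[2,-1,4],[0,0,0],22],
    [[2,-1,4],[0,0,0],26],
    [[2,-1,4],[0,0,0],28]
  ]
}}

```text
clock: 26.0
tcp_pos: [0.4947, -0.2597, 0.0082]
orientation: [-0.0, 0.772, 0.635, -0.0]
wrist_force: [0.1, -0.4, 0.1]
finger_gap: 0.028
grip_force: 0.0
```

{"name": "step_arm", "arguments": {
  "moves": [
    [[0,0,0],[0,0,0],28],
    [[0,0,-20],[0,0,0],28],
    [[0,0,-50],[0,0,0],28],
    [[0,0,-90],[0,0,0],28],
    [[0,0,-110],[0,0,0],28],
    [[0,0,-110],[0,0,0],28]
  ]
}}

```text
clock: 26.5
tcp_pos: [0.4977, -0.2618, 0.1238]
orientation: [0.004, 0.772, 0.635, 0.001]
wrist_force: [0.5, -0.2, -0.1]
finger_gap: 0.0284
grip_force: 0.0
```

{"name": "step_arm", "arguments": {
  "moves": [
    [[0,0,0],[0,0,0],28],
    [[0,0,0],[0,0,0],28],
    [[0,0,0],[0,0,0],28]
  ]
}}

```text
clock: 26.75
tcp_pos: [0.4937, -0.2591, 0.1167]
orientation: [-0.001, 0.772, 0.635, -0.0]
wrist_force: [-1.5, -0.6, -0.2]
finger_gap: 0.0274
grip_force: 0.0
```

```bash
python3 - <<'E'
from h import *
s,M=st(); im,P=snap("wrist","w13")
# case: bluish-white metal vs warm-grey floor; print colours along the mid row and column of the expected top face
e=np.array([.981,-.193]); n=np.array([.193,.981]); c=np.array([.4956,-.2609])
def samp(cam,im,P,c,e,T,z): 
    q=proj(cam,[[*(c+e*t),z] for t in T],P).round().astype(int); return [int(im[v,u].sum()//3) for u,v in q]
T=np.arange(-36,37,2)/1000
print("case across",list(zip((T*1000).astype(int).tolist(),samp("wrist",im,P,c,e,T,.022))))
print("case along",list(zip((T*1000).astype(int).tolist(),samp("wrist",im,P,c,n,T,.022))))
for cam in("scene","side"):
    im,P=snap(cam,cam+"9"); c=np.array([.553,.241]); e=np.array([.998,-.0635]); n=np.array([.0635,.998])
    i=im.astype(int)
    for k,(nm,o) in enumerate((("r0",-.027),("r1",.027))):
        a=c+e*o
        poly=proj(cam,[[*(a+e*x+n*y),.0135] for x,y in((-.024,-.034),(.024,-.034),(.024,.034),(-.024,.034))],P)
        m=np.zeros(im.shape[:2],np.uint8); cv2.fillConvexPoly(m,poly.astype(np.int32),1)
        b=(m>0)&(i[...,0]-i[...,2]>=8)&(i.max(2)<110)
        v,u=np.nonzero(b); X=onz(cam,[[u.mean(),v.mean()]],.0165,P)[0][:2] if len(u) else c*0
        print(cam,nm,len(u),"off x,y mm",((X-a)@e*1000).round(1),((X-a)@n*1000).round(1))
E
```

```text
t 26.75 tcp [ 0.4937 -0.2591  0.1167] gap 0.0274
[[ 0.193  0.981 -0.002]
 [ 0.981 -0.193  0.002]
 [ 0.001 -0.003 -1.   ]]
case across [(-36, 56), (-34, 58), (-32, 59), (-30, 58), (-28, 57), (-26, 77), (-24, 80), (-22, 81), (-20, 79), (-18, 81), (-16, 81), (-14, 57), (-12, 58), (-10, 84), (-8, 90), (-6, 117), (-4, 79), (-2, 79), (0, 84), (2, 82), (4, 80), (6, 82), (8, 76), (10, 63), (12, 60), (14, 77), (16, 77), (18, 138), (20, 137), (22, 130), (24, 130), (26, 127), (28, 130), (30, 62), (32, 65), (34, 83), (36, 53)]
case along [(-36, 54), (-34, 54), (-32, 54), (-30, 47), (-28, 181), (-26, 182), (-24, 182), (-22, 182), (-20, 184), (-18, 92), (-16, 179), (-14, 187), (-12, 187), (-10, 188), (-8, 189), (-6, 71), (-4, 80), (-2, 83), (0, 84), (2, 115), (4, 118), (6, 117), (8, 119), (10, 119), (12, 119), (14, 120), (16, 108), (18, 231), (20, 230), (22, 228), (24, 228), (26, 228), (28, 229), (30, 80), (32, 119), (34, 153), (36, 126)]
scene r0 82 off x,y mm -3.6 5.4
scene r1 86 off x,y mm -0.8 7.7
side r0 151 off x,y mm 0.4 0.0
side r1 149 off x,y mm 2.6 3.6
```

```bash
python3 -c "
from workcell import env
print(env.hand_in())"
```

```text
the job is handed in; nothing more can be done
None
```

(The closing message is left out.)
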